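Lay out a mitten-sewing place

ROBOT

A 6-joint arm with a two-finger parallel gripper is mounted at the origin on the work surface. World frame = base frame: x ahead of the robot, y to its left, z up, the work surface at z = 0. Lengths are in m, angles in degrees, forces in N, time in s.
With the tool pointing down it reaches from about 0.325 to 0.875 m from the base axis. Payload 4.4 kg.
Tool frame: the origin (TCP) lies on the mounting face of the last link; the fingertips stand 173 mm ahead of it and the grasp point (between the pads) lies 155 mm ahead of it; x points along the fingers, y is the direction in which the jaws open and shut, and the axes are right-handed (so a half turn about x gives the same grasp; the last joint's range is limited). The gripper opens to 85 mm and grips with 20 to 120 N. Pads are 22 mm wide; open, the fingers measure 114 mm over their backs; the gripper's body (76 mm by 85 mm) begins 54 mm behind the grasp point. The pads swing forward as they close: fully open they stand 13 mm farther back than shut.
Start: joints at [-83.91, 11.837, 88.321, -0, 79.842, -8.623], TCP at [0.146, -0.556, 0.405] pointing down, gripper open.
Joint ranges: [-156.59, 156.59], [-49.26, 127.26], [12.9, 141.05], [-63.56, 243.56], [4.71, 150.69], [-161.64, 161.64]. Speed limits (degrees/s): [159.86, 159.86, 180, 180, 180, 180].

INTERFACE

Orientations are given as [roll, pitch, yaw] about the fixed x, y, z axes, in that order (R = Rz(yaw) Ry(pitch) Rx(roll)).
In Python, from bench import ctrl, imaging gives the robot as it stands. The module is installed in compiled form; this text tells all that it offers.
- The arm moves only by the tool arm_command, never from a script. Its argument "steps" is a list that holds one entry, the list of rows, each a list of 7 numbers: the shift along the world's x, y, z in cm, then the turn, a rotation vector about the world's x, y, z in degrees, then the opening in per cent of the stroke, from 0 (shut) to 100 (fully open). A call has 1 to 12 rows; each row is the pose to reach, as a shift and turn from the pose commanded when the call began; what a row does not reach only later rows make up. A row lasts 1/12 s, in which the tool goes at most 41.7 mm and 7.16 degrees, less where a joint would pass 70% of its speed; a pose out of reach is approached as far as the arm can. A call with a gripper value outside its range is refused whole. The fingers move at their own pace and stop on an object; "grip_force" is the grip in N (left out, the last holds). Time passes only in rows, so rows that repeat a pose let the fingers close. It gives the time, the measured TCP pose, the force and the opening at its end, in the units of the state.
- ctrl.get_state(): the state, without advancing time (a new reading comes with each control period).
- imaging.capture(name): name is "scene" or "top" or "wrist"; returns the picture (384x512x3 uint8, red, green, blue); there is no depth.
- imaging.camera_info(name): a dict with "K" (3x3 intrinsics, pixels), "R" (3x3) and "t" (3): a world point X has camera coordinates R X + t. Camera axes: x right, y down, z forward; pixel columns grow to the right and rows downward; lengths in m; the calibration is good to about 2 mm. The wrist camera is an equidistant fisheye: a pixel r from the principal point sees the ray r / f radians off the axis. A picture is of the moment at which its call begins: read the wrist's pose just before it. camera_info takes no time and is no camera call; for the wrist camera it gives the pose at the moment of the call.
- ctrl.hand_in(): hands the job in, once; it reports no verdict.
The state is a dict: "time_s": time; "qpos": joint angles; "dq": joint speeds; "joint_torque": joint torques, N m; "tool_pos": TCP position; "orientation": TCP orientation; "force": force on the tool from outside, world axes, zero at the start; "wrist_torque": the same for the moment, N m; "grip_width": finger opening in m.
Only numpy, scipy, OpenCV 4.12 (cv2) and the standard library are available. Lean on these libraries where they do the work, as an engineer would, in place of code of your own. Each camera call takes 0.05 s, during which the arm holds its last target.

TASK

Lay out this sewing place for the mitten class: lay each mitten template over its own picture in the tray that shows the same hand, fingers pointing the same way, and stand the pin tin on the middle ring of the grey mat with the thread spool upright on top of it. Set the steel pattern weight on the mat's end ring that lies between the tin and the tray picturing the left-hand mitten, whichever side that is on, since the left mitten is cut first. Leave the thimble and the beeswax block where they are, and let go of everything.

Things in the scene. Friction and masses are not known exactly. Their poses are not given: they have to be found in the camera images.
- template_left: White plastic mitten template, 97 x 84 x 6 mm, flat, fingers to +x (end x = +30 mm, cuff end -67). Wooden bar handle on top, 40 mm along x, 12 wide, 6 to 40 mm above the underside, middle at x = -15, y = 0: pinch across. Origin: underside, 15 mm ahead of the handle's middle. LEFT hand: from above, fingers pointing away, thumb on the right (to y = -47 mm; other edge y = +37). About 80 g.
- template_right: White plastic mitten template, 97 x 84 x 6 mm, flat, fingers to +x (end x = +30 mm, cuff end -67). Wooden bar handle on top, 40 mm along x, 12 wide, 6 to 40 mm above the underside, middle at x = -15, y = 0: pinch across. Origin: underside, 15 mm ahead of the handle's middle. RIGHT hand: from above, fingers pointing away, thumb on the left (to y = +47 mm; other edge y = -37). About 80 g.
- tray_left: Fixed white tray, 144 (x) x 130 (y) mm, rim 12 mm high, walls and floor 5 mm, with a dark full-size picture of the left-hand mitten (thumb on the right, fingers pointing away) on its floor, fingers to +x. Origin: underside, centre; a template lies exactly on the picture with its handle's middle over it (template origin at x = +15 mm). One tray on each side of the table, either way.
- tray_right: Fixed white tray, 144 (x) x 130 (y) mm, rim 12 mm high, walls and floor 5 mm, with a dark full-size picture of the right-hand mitten (thumb on the left, fingers pointing away) on its floor, fingers to +x. Origin: underside, centre; a template lies exactly on the picture with its handle's middle over it (template origin at x = +15 mm). One tray on each side of the table, either way.
- mat: Fixed grey mat, 90 (x) x 280 (y) mm, 3 mm thick, with three white rings of 70 mm outer diameter printed in a row along its y: the middle one at the origin, the end ones at y = +95 and y = -95 mm. Origin: underside, centre. It is turned by up to 0.2 rad.
- tin: Flat round closed metal pin tin, diameter 56 mm, 28 mm high, standing. Origin: centre of its underside. About 90 g.
- spool: Full spool of undyed thread with wooden ends, a plain cylinder of diameter 34 mm, 48 mm high, standing upright. Origin: centre of its underside. About 50 g.
- weight: Dark steel pattern weight: a disc of diameter 52 mm, 14 mm high, with a round upright knob of diameter 22 mm from there to 44 mm above the underside; standing. Origin: centre of its underside. About 300 g.
- thimble: Small brass thimble, diameter 21 mm, 24 mm high, standing open end down among the things; not to be disturbed. Origin: centre of its underside.
- beeswax: Small pale block of thread wax, 22 x 22 x 12 mm, lying among the things; not to be disturbed. Origin: centre of its underside.
There are look-alikes about, which are no part of the job. There is more than one size of the weight; the one meant has the size given above. What is shaped like the tray_right but red is not meant.

How it is judged (in metres and radians):
At the end, for the whole second after the job is handed in: Templates flat on their own pictures (12 mm each way, 0.25 rad); tin on the middle ring (12 mm); spool upright on the tin (10 mm); weight on the end ring towards the left-hand tray (12 mm); all released and at rest; thimble and beeswax not pushed over 30 mm (x of tin in the frame of mat between -0.012 and 0.012 m and y of tin in the frame of mat between -0.012 and 0.012 m and z of tin in the frame of mat between 0 and 0.006 m and angle between each of tin, spool, weight, template_left, template_right's own z axis and vertical below 0.06 rad and horizontal distance between spool and tin below 0.01 m and z of spool in the frame of tin between 0.025 and 0.031 m and x of weight in the frame of mat between -0.012 and 0.012 m and z of weight in the frame of mat between 0 and 0.006 m and ((y of tray_left in the frame of mat above 0 m and y of weight in the frame of mat between 0.083 and 0.107 m) or (y of tray_left in the frame of mat below 0 m and y of weight in the frame of mat between -0.107 and -0.083 m)) and x of template_left in the frame of tray_left between 0.003 and 0.027 m and y of template_left in the frame of tray_left between -0.012 and 0.012 m and z of template_left in the frame of tray_left between 0.002 and 0.008 m and angle between the x axis of template_left and the x axis of tray_left, either way round below 0.25 rad and x of template_right in the frame of tray_right between 0.003 and 0.027 m and y of template_right in the frame of tray_right between -0.012 and 0.012 m and z of template_right in the frame of tray_right between 0.002 and 0.008 m and angle between the x axis of template_right and the x axis of tray_right, either way round below 0.25 rad and linear speed of each of tin, spool, weight, template_left, template_right below 0.02 m/s); the robot touches nothing.
It fails at once if the thimble or the beeswax block is pushed more than 30 mm from its place (distance of any of thimble, beeswax from where it was at the start of the episode above 0.03 m).
It also fails if it takes over 133 s, if anything falls off the work surface, if the arm or the gripper's body presses on something with over 40 N, if the wrist force passes 120 N, or if a joint passes its speed limit or range.

## Working session

There is one attempt and no reset: what is moved stays moved. The work goes in short steps, Python scripts to look and compute and a tool call to move; the robot and the scene stay as the last step left them, time stands still between calls to the robot, and variables do not carry over. Pictures are saved under pics/ and viewed, and the job is handed in when it is done.

Besides the shell and the picture viewer there is one more tool, called after "Call:" as name(argument=value, ...), one argument or row to a line, values as JSON. arm_command: Moves the arm, as the interface text tells. Its arguments: {"type":"object","properties":{"steps":{"type":"array"},"grip_force":{"type":"number"}},"required":["steps"]}

```bash
mkdir -p pics; ls; cat > h.py <<'E'
import numpy as np, cv2
from bench import ctrl, imaging
def cap(n,f):
    im=imaging.capture(n); cv2.imwrite('pics/%s.png'%f, im[:,:,::-1]); return im
def ray(n,u,v,z,ci=None):
    ci=ci or imaging.camera_info(n); K=np.array(ci['K']);R=np.array(ci['R']);t=np.array(ci['t'])
    x=(u-K[0,2])/K[0,0]; y=(v-K[1,2])/K[1,1]
    if n=='wrist':
        r=np.hypot(x,y); d=np.array([x/r*np.sin(r),y/r*np.sin(r),np.cos(r)]) if r>0 else np.array([0,0,1.])
    else: d=np.array([x,y,1.])
    d=R.T@d; c=-R.T@t
    return c+d*(z-c[2])/d[2]
def crop(f,src,x0,y0,x1,y1,s):
    im=cv2.imread('pics/%s.png'%src)[y0:y1,x0:x1]
    cv2.imwrite('pics/%s.png'%f,cv2.resize(im,None,fx=s,fy=s,interpolation=cv2.INTER_CUBIC))
E
python3 - <<'E'
from h import *
for n in ['top','scene','wrist']: cap(n,n+'0')
for n in ['top','scene','wrist']:
    c=imaging.camera_info(n); print(n,np.round(c['K'],1).tolist(),np.round(c['R'],3).tolist(),np.round(c['t'],3).tolist())
print(ctrl.get_state())
E
```

```text
pics
top [[367.3, 0.0, 257.0], [0.0, 367.3, 188.9], [0.0, 0.0, 1.0]] [[-0.003, -1.0, 0.015], [-0.981, -0.0, -0.196], [0.196, -0.015, -0.981]] [-0.079, 0.477, 1.015]
scene [[498.9, 0.0, 251.8], [0.0, 498.9, 192.3], [0.0, 0.0, 1.0]] [[0.347, 0.938, 0.012], [0.532, -0.186, -0.826], [-0.772, 0.293, -0.564]] [-0.075, -0.254, 1.828]
wrist [[297.3, 0.0, 257.8], [0.0, 297.3, 188.8], [0.0, 0.0, 1.0]] [[0.254, -0.967, -0.002], [-0.919, -0.242, 0.311], [-0.301, -0.077, -0.95]] [-0.574, -0.039, 0.381]
{'time_s': 0.15, 'qpos': array([-8.39105578e+01,  1.18755300e+01,  8.83858309e+01, -7.60335273e-04,
        7.98422305e+01, -8.62260974e+00]), 'dq': array([ 0.01908429, -0.18177226, -0.25629619, -0.00505094, -0.07308715,
        0.10104769]), 'joint_torque': array([ 1.54546333e-04, -3.83510900e+01, -2.92036325e+01, -2.75353923e-04,
        6.61308281e-03,  3.37588210e-05]), 'tool_pos': array([ 0.14598915, -0.55587102,  0.40376887]), 'orientation': array([-98.2088062 ,  89.89640589,  96.50338052]), 'force': array([-0.15817825,  0.52540128, -0.11170083]), 'wrist_torque': array([ 0.03696563, -0.02397025,  0.01245046]), 'grip_width': 0.08552686724951435}
```

```bash
python3 -c "
from h import *
crop('t1','top0',0,0,512,384,1.56)
crop('s1','scene0',0,0,512,384,1.56)"
```

```text
(no output)
```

View pics/t1.png

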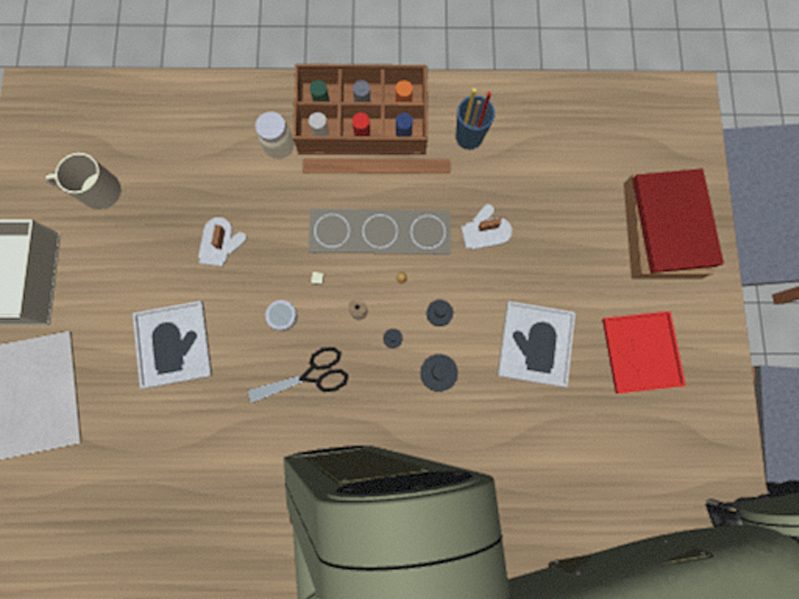

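View pics/s1.png

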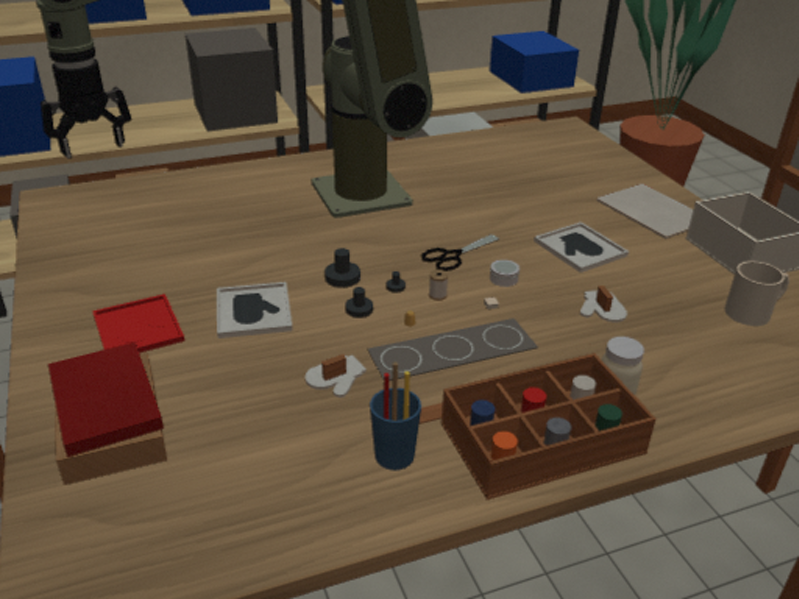

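View pics/wrist0.png

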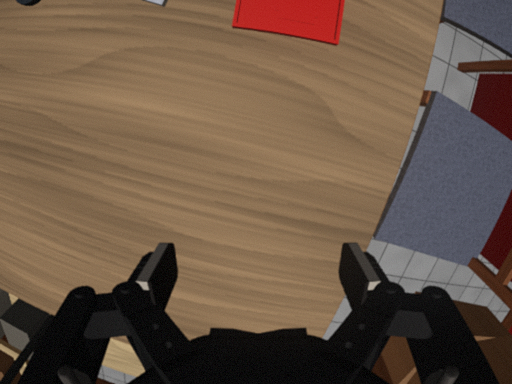

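```bash
python3 -c "
from h import *
crop('t2','top0',80,120,230,260,5.3)
crop('t3','top0',230,120,380,260,5.3)"
```

```text
(no output)
```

View pics/t2.png

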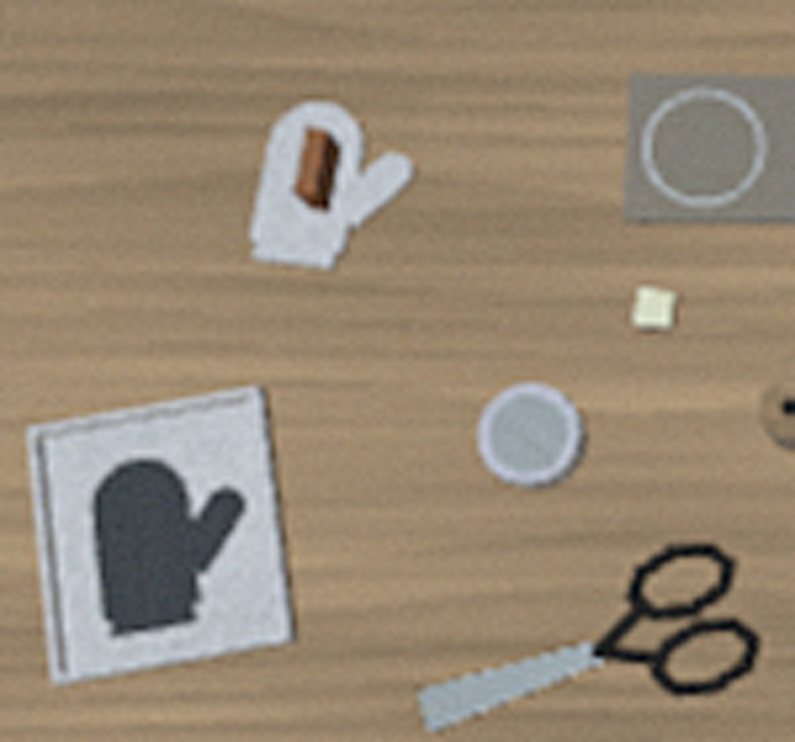

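View pics/t3.png

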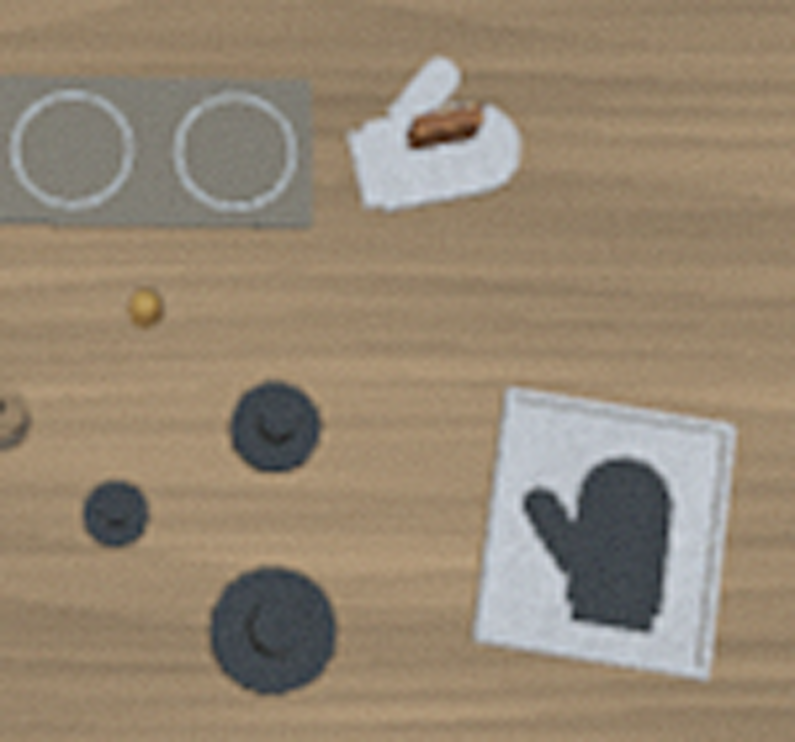

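```bash
cat > m.py <<'E'
from h import *
from scipy.spatial.transform import Rotation as Ro
def q(side,u,v,z):
    x0={'t2':80,'t3':230}[side]
    return ray('top',(u+.5)/5.3-.5+x0,(v+.5)/5.3-.5+120,z)
def show(n,side,pts,z):
    P=np.array([q(side,*p,z) for p in pts]); print(n,np.round(P[:,:2]*1000,0).tolist(),'mean',np.round(P.mean(0)[:2]*1000,1))
E
python3 - <<'E'
from m import *
s=ctrl.get_state(); R=Ro.from_euler('xyz',s['orientation'],degrees=True).as_matrix(); print(np.round(R,3), s['tool_pos'])
show('trayL','t2',[(28,427),(262,388),(293,640),(55,683)],.012)
show('trayR','t3',[(508,388),(736,425),(708,680),(475,640)],.012)
show('tin','t2',[(529,433)],.028)
show('picL tip,cuffmid','t2',[(140,460),(153,628)],.005)
show('picR tip,cuffmid','t3',[(625,458),(612,626)],.005)
show('handL top ends','t2',[(316,128),(308,203)],.040)
show('tmplL tip,cuff','t2',[(317,102),(292,262)],.006)
show('handR top ends','t3',[(413,128),(481,110)],.040)
show('tmplR tip,cuff','t3',[(521,155),(358,172)],.006)
show('wt disc','t3',[(276,424)],.014)
show('wtbig','t3',[(272,628)],.014)
show('spool top','t3',[(2,415)],.048)
show('wax','t2',[(654,308)],.012)
show('thimble','t3',[(146,305)],.024)
show('rings','t2',[(703,147)],.003)
show('rings','t3',[(72,150),(236,152)],.003)
E
python3 -c "
from h import *
crop('t4','top0',205,120,315,220,7)"
```

```text
[[-0.     0.254 -0.967]
 [ 0.002 -0.967 -0.254]
 [-1.    -0.002 -0.   ]] [ 0.14598915 -0.55587102  0.40376887]
trayL [[450.0, 428.0], [472.0, 300.0], [332.0, 274.0], [309.0, 401.0]] mean [391. 351.]
trayR [[472.0, -285.0], [451.0, -413.0], [309.0, -389.0], [331.0, -261.0]] mean [ 390.9 -337.2]
tin [[444.0, 147.0]] mean [444.1 146.7]
picL tip,cuffmid [[433.0, 368.0], [339.0, 353.0]] mean [386.  360.5]
picR tip,cuffmid [[433.0, -351.0], [339.0, -339.0]] mean [ 386.2 -345.3]
handL top ends [[616.0, 270.0], [572.0, 272.0]] mean [593.7 271. ]
tmplL tip,cuff [[643.0, 281.0], [547.0, 290.0]] mean [594.6 285.6]
handR top ends [[617.0, -232.0], [627.0, -270.0]] mean [ 621.9 -251. ]
tmplR tip,cuff [[612.0, -299.0], [601.0, -204.0]] mean [ 606.3 -251.8]
wt disc [[451.0, -153.0]] mean [ 451.4 -153.5]
wtbig [[338.0, -149.0]] mean [ 337.8 -149.5]
spool top [[451.0, -2.0]] mean [450.7  -1.9]
wax [[519.0, 82.0]] mean [518.5  82. ]
thimble [[518.0, -81.0]] mean [517.6 -80.6]
rings [[617.0, 57.0]] mean [616.7  57.2]
rings [[615.0, -38.0], [614.0, -134.0]] mean [614.5 -85.9]
```

View pics/t4.png

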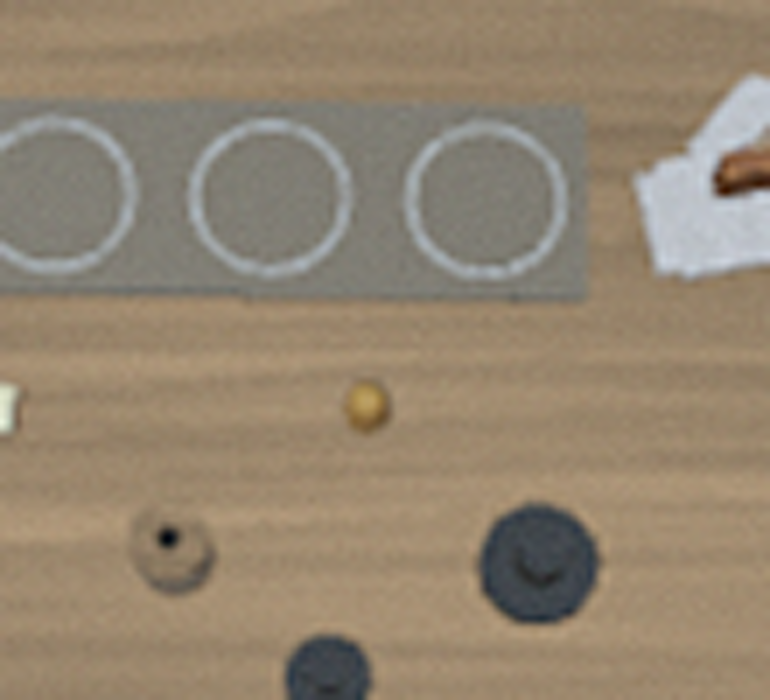

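Call:
arm_command(
  steps=[
    [[40, 35, -4, 0, 0, 75.3, 100], [40, 35, -4, 0, 0, 75.3, 100], [40, 35, -4, 0, 0, 75.3, 100], [40, 35, -4, 0, 0, 75.3, 100], [40, 35, -4, 0, 0, 75.3, 100], [40, 35, -4, 0, 0, 75.3, 100], [40, 35, -4, 0, 0, 75.3, 100], [40, 35, -4, 0, 0, 75.3, 100], [40, 35, -4, 0, 0, 75.3, 100], [40, 35, -4, 0, 0, 75.3, 100], [40, 35, -4, 0, 0, 75.3, 100], [40, 35, -4, 0, 0, 75.3, 100]],
  ],
)

```text
time_s: 1.15
tool_pos: [0.5224, -0.226, 0.3667]
orientation: [-105.4, 90.0, 164.8]
force: [0.1, -0.5, 0.3]
grip_width: 0.0855
```

Call:
arm_command(
  steps=[
    [[-8, 36, -4, 0, 0, 0, 100], [-8, 36, -4, 0, 0, 0, 100], [-8, 36, -4, 0, 0, 0, 100], [-8, 36, -4, 0, 0, 0, 100], [-8, 36, -4, 0, 0, 0, 100], [-8, 36, -4, 0, 0, 0, 100], [-8, 36, -4, 0, 0, 0, 100], [-8, 36, -4, 0, 0, 0, 100], [-8, 36, -4, 0, 0, 0, 100], [-8, 36, -4, 0, 0, 0, 100], [-8, 36, -4, 0, 0, 0, 100], [-8, 36, -4, 0, 0, 0, 100]],
  ],
)

```text
time_s: 2.15
tool_pos: [0.4412, 0.1322, 0.3271]
orientation: [-6.6, 90.0, -96.6]
force: [0.6, -0.5, -0.3]
grip_width: 0.0857
```

```bash
cat > st.py <<'E'
from m import *
s=ctrl.get_state(); R=Ro.from_euler('xyz',s['orientation'],degrees=True).as_matrix()
print('t',round(s['time_s'],2),'pos',np.round(s['tool_pos'],4),'down',np.round(R[:,0],3),'jawyaw',round(np.degrees(np.arctan2(R[1,1],R[0,1])),2),'q',np.round(s['qpos'],0),'w',round(s['grip_width'],4))
E
python3 st.py
python3 - <<'E'
from h import *
cap('wrist','w1'); crop('w1b','w1',0,0,512,384,1.56)
E
```

```text
t 2.15 pos [0.4412 0.1322 0.3271] down [-0.    -0.001 -1.   ] jawyaw 0.07 q [  6.   3. 109.  -0.  69.   6.] w 0.0857
```

View pics/w1b.png

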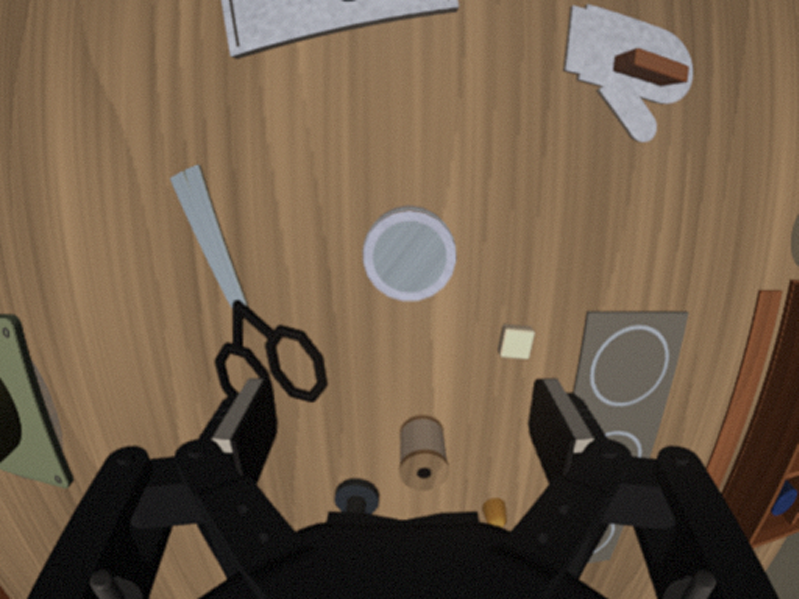

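```bash
cat > wp.py <<'E'
from m import *
def wp(u,v,z,s=1.56,x0=0,y0=0): return np.round(ray('wrist',(u+.5)/s-.5+x0,(v+.5)/s-.5+y0,z)[:2]*1000,1)
E
python3 st.py; python3 - <<'E'
from wp import *
print('tin',wp(411,258,.028),'wax',wp(516,342,.012),'ring',wp(629,366,.003),'spool',wp(424,472,.048))
print('tL handle ends', wp(615,57,.04),wp(688,70,.04),'tip',wp(693,63,.006))
E
```

```text
t 2.2 pos [0.4416 0.1316 0.3272] down [ 0. -0. -1.] jawyaw -0.02 q [  6.   3. 109.  -0.  69.   6.] w 0.0853
tin [447.8 147.1] wax [520.6  84.6] ring [618.4  57.5] spool [457.4   2.9]
tL handle ends [566.  272.9] [618.8 273.7] tip [646.9 287.9]
```

Call:
arm_command(
  steps=[
    [[0.4, 1.5, -4, 0, 0, 0, 100], [0.4, 1.5, -8, 0, 0, 0, 100], [0.4, 1.5, -11, 0, 0, 0, 100], [0.4, 1.5, -13, 0, 0, 0, 100], [0.4, 1.5, -14.5, 0, 0, 0, 100], [0.4, 1.5, -15, 0, 0, 0, 100], [0.4, 1.5, -15, 0, 0, 0, 100], [0.4, 1.5, -15, 0, 0, 0, 0], [0.4, 1.5, -15, 0, 0, 0, 0], [0.4, 1.5, -15, 0, 0, 0, 0], [0.4, 1.5, -15, 0, 0, 0, 0], [0.4, 1.5, -15, 0, 0, 0, 0]],
  ],
  grip_force=40,
)

```text
time_s: 3.2
tool_pos: [0.4464, 0.1471, 0.1789]
orientation: [87.7, 89.8, -2.2]
force: [-0.1, -1.3, 6.3]
grip_width: 0.0547
```

```bash
python3 st.py; python3 - <<'E'
from h import *
cap('wrist','w2'); print(ctrl.get_state()['force'])
E
```

```text
t 3.2 pos [0.4464 0.1471 0.1789] down [ 0.004 -0.    -1.   ] jawyaw 0.03 q [  8.  18. 112.  -0.  50.   8.] w 0.0547
[ 7.15271595e-03 -1.65729676e+00  7.26388862e+00]
```

View pics/w2.png

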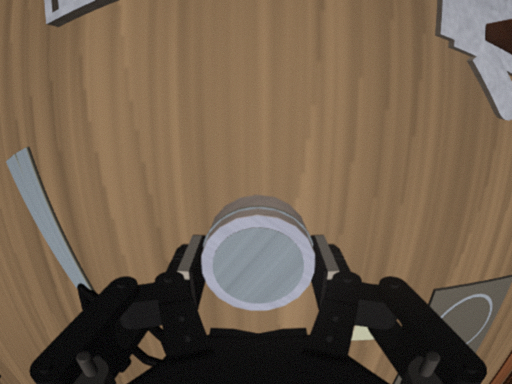

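Call:
arm_command(
  steps=[
    [[0, 0, 4, 0, 0, 0, 0], [0, 0, 8, 0, 0, 0, 0], [3, -3, 8, 0, 0, 0, 0], [6, -6, 8, 0, 0, 0, 0], [9, -9.5, 8, 0, 0, 0, 0], [12, -13, 8, 0, 0, 0, 0], [15, -16, 8, 0, 0, 0, 0], [17, -18.5, 8, 0, 0, 0, 0], [17, -18.5, 8, 0, 0, 0, 0], [17, -18.5, 6, 0, 0, 0, 0], [17, -18.5, 3, 0, 0, 0, 0], [17, -18.5, 3, 0, 0, 0, 0]],
  ],
)

```text
time_s: 4.25
tool_pos: [0.6122, -0.0374, 0.2017]
orientation: [-101.9, 89.4, 168.1]
force: [-2.0, 1.0, -2.2]
grip_width: 0.0547
```

```bash
python3 st.py; python3 - <<'E'
from h import *
cap('wrist','w3');cap('top','t5');crop('t5b','t5',180,100,340,220,5)
E
```

```text
t 4.25 pos [ 0.6122 -0.0374  0.2017] down [-0.011  0.002 -1.   ] jawyaw -0.02 q [-12.  30.  91.   0.  60. -12.] w 0.0547
```

View pics/w3.png

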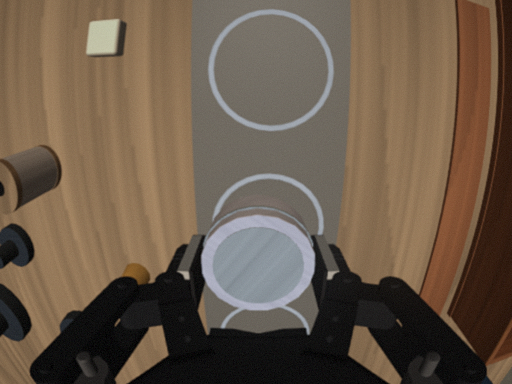

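View pics/t5b.png

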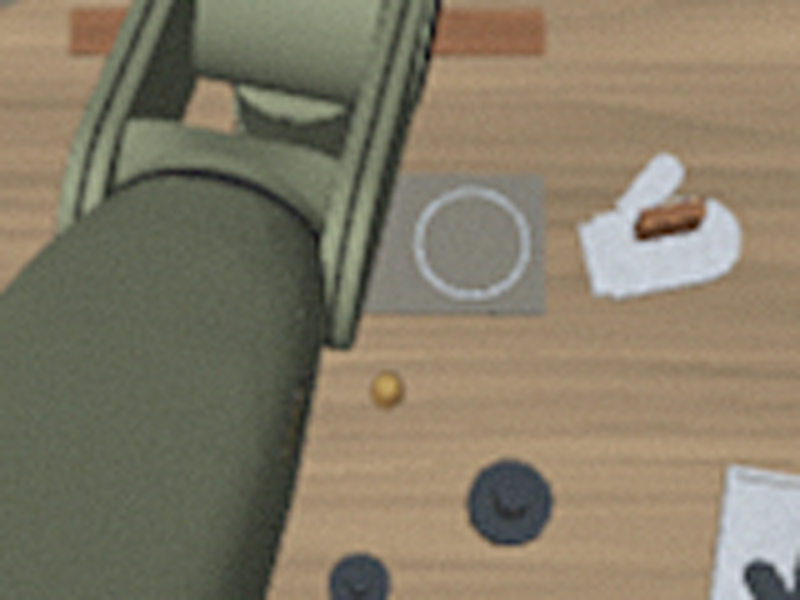

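```bash
python3 st.py; python3 - <<'E'
from wp import *
print(wp(271,70,.003,1), wp(268,229,.003,1), wp(258,265,.05,1))
E
```

```text
t 4.35 pos [ 0.6141 -0.0373  0.2059] down [-0.004  0.001 -1.   ] jawyaw 0.03 q [-12.  29.  90.   0.  60. -12.] w 0.0547
[621.7  58. ] [620.8 -40.1] [614.4 -37.3]
```

Call:
arm_command(
  steps=[
    [[0.4, -0.1, -1, 0, 0, 0, 0], [0.4, -0.1, -1.8, 0, 0, 0, 0], [0.4, -0.1, -2.4, 0, 0, 0, 0], [0.4, -0.1, -2.5, 0, 0, 0, 0], [0.4, -0.1, -2.5, 0, 0, 0, 0], [0.4, -0.1, -2.5, 0, 0, 0, 0]],
  ],
)

```text
time_s: 4.85
tool_pos: [0.6193, -0.0388, 0.1824]
orientation: [75.2, 90.0, -14.7]
force: [0.3, -0.1, -0.6]
grip_width: 0.0548
```

```bash
python3 st.py; python3 -c "
from h import *
print(ctrl.get_state()['force'])"
```

```text
t 4.85 pos [ 0.6193 -0.0388  0.1824] down [ 0. -0. -1.] jawyaw 0.02 q [-12.  32.  90.  -0.  58. -12.] w 0.0548
[ 0.25095027 -0.09254042 -0.5522865 ]
```

Call:
arm_command(
  steps=[
    [[0, 0, -0.1, 0, 0, 0, 0], [0, 0, -0.1, 0, 0, 0, 0], [0, 0, -0.1, 0, 0, 0, 100], [0, 0, -0.1, 0, 0, 0, 100], [0, 0, -0.1, 0, 0, 0, 100], [0, 0, -0.1, 0, 0, 0, 100], [0, 0, 4, 0, 0, 0, 100], [0, 0, 8, 0, 0, 0, 100], [-4, 1, 12, 0, 0, 0, 100], [-8, 2, 13, 0, 0, 0, 100], [-12, 3, 13, 0, 0, 0, 100], [-16, 3.5, 13, 0, 0, 0, 100]],
  ],
)

```text
time_s: 5.85
tool_pos: [0.4708, -0.0053, 0.3139]
orientation: [81.9, 89.7, -8.0]
force: [-0.6, -0.0, 0.2]
grip_width: 0.0853
```

```bash
python3 - <<'E'
from h import *
cap('wrist','w4');crop('w4b','w4',0,0,512,384,1.56)
E
python3 st.py
```

```text
t 5.9 pos [ 0.4601 -0.0029  0.3081] down [-0.016  0.003 -1.   ] jawyaw 0.11 q [-11.   4. 109.  -0.  67. -11.] w 0.0851
```

View pics/w4b.png

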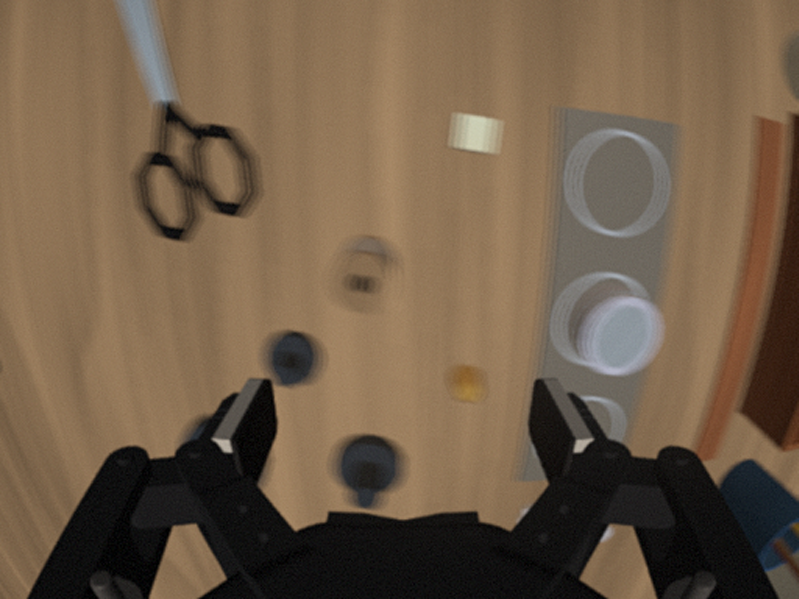

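Blurred by motion; the arm is still settling. Capture again once at rest.

```bash
python3 - <<'E'
from h import *
cap('wrist','w5');cap('wrist','w5');crop('w5b','w5',0,0,512,384,1.56)
E
python3 st.py
```

```text
t 6.0 pos [ 0.4671 -0.0046  0.3101] down [-0.005  0.001 -1.   ] jawyaw 0.04 q [-11.   5. 108.   0.  67. -11.] w 0.0853
```

View pics/w5b.png

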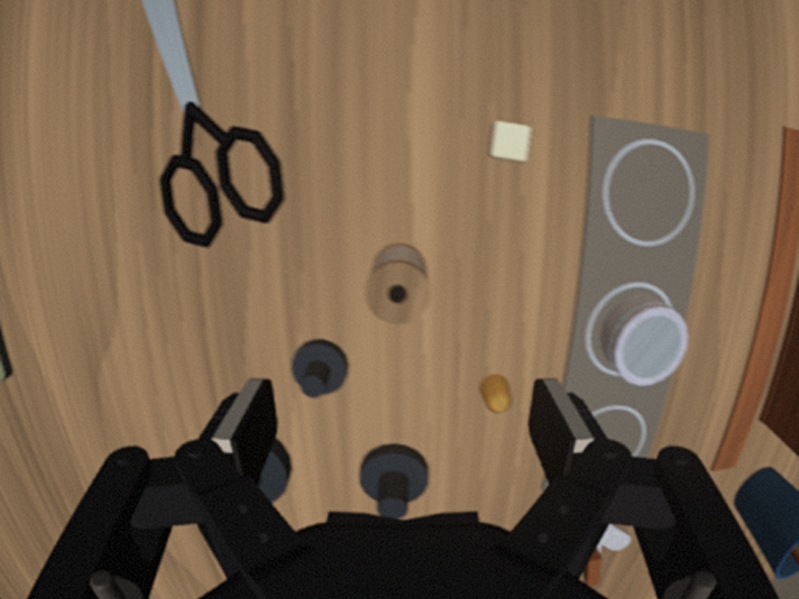

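```bash
python3 - <<'E'
from wp import *
c=imaging.camera_info('wrist');print(-np.array(c['R']).T@c['t'])
print('spool',wp(398,293,.048),'tin',wp(651,345,.031),'ring0',wp(629,328,.003),'ring+',wp(649,192,.003),'weight knob top',wp(393,507,.044),'wax',wp(511,141,.012),'thim',wp(496,400,.024))
cap('top','t6');crop('t6b','t6',180,100,340,220,5)
E
```

```text
[0.46765125 0.07632578 0.27960414]
spool [464.4   1.5] tin [628.8 -39.2] ring0 [625.3 -38.4] ring+ [627.4  56.7] weight knob top [ 460.4 -154. ] wax [529.1  82.1] thim [527.3 -78.9]
```

View pics/t6b.png

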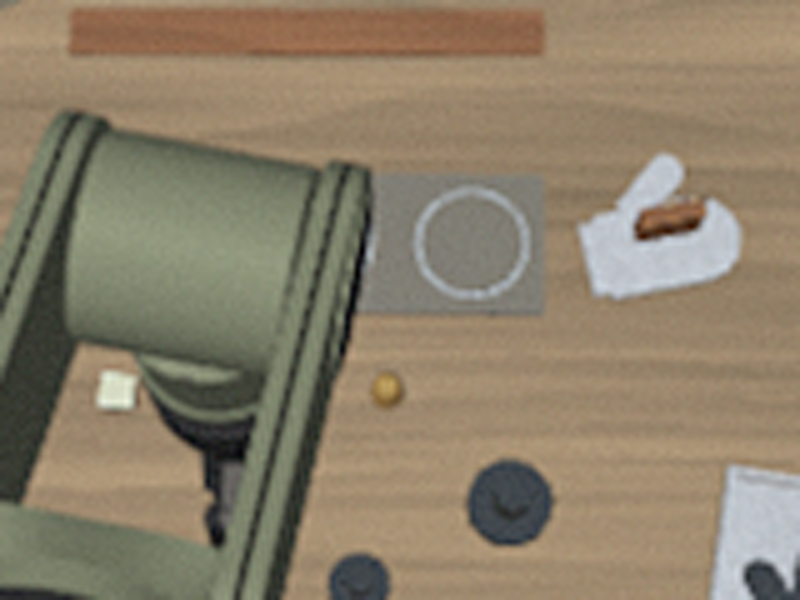

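```bash
python3 st.py; python3 - <<'E'
from h import *
cap('wrist','w6');crop('w6b','w6',180,80,480,320,2.6)
E
python3 st.py
```

```text
t 6.05 pos [ 0.4699 -0.0053  0.3115] down [-0.  0. -1.] jawyaw 0.03 q [-11.   5. 108.  -0.  67. -11.] w 0.0858
t 6.1 pos [ 0.4717 -0.0058  0.3124] down [ 0.002 -0.    -1.   ] jawyaw 0.01 q [-11.   5. 108.  -0.  67. -11.] w 0.0854
```

View pics/w6b.png

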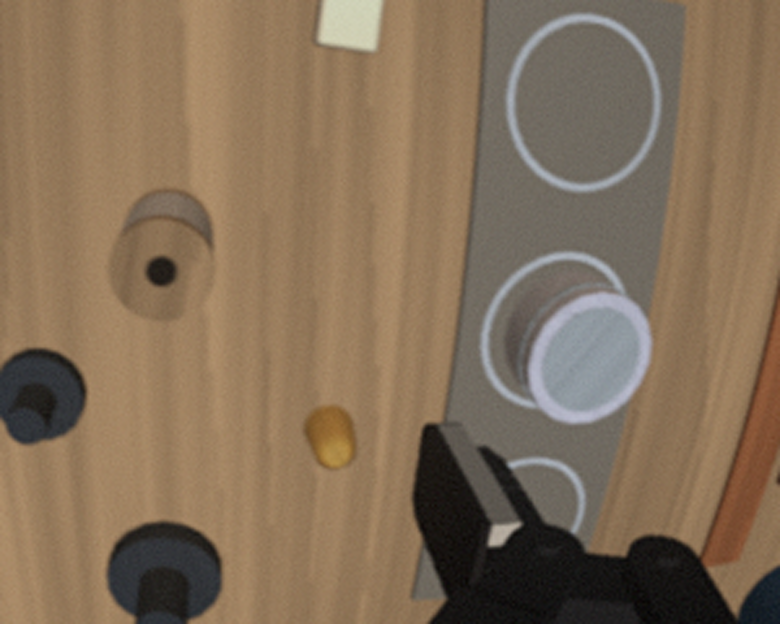

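```bash
python3 - <<'E'
from wp import *
f=lambda u,v,z: wp(u,v,z,2.6,180,80)-np.array([1.8,-.5])
print('spool',f(161,270,.048),'tin',f(590,357,.031),'ring0',f(560,328,.003),'ring+',f(584,102,.003),'ring-',f(515,532,.003),'thim',f(335,455,.024))
E
```

```text
spool [458.2   3.2] tin [621.9 -37.1] ring0 [621.2 -35.9] ring+ [620.1  58.2] ring- [ 619.2 -140. ] thim [523.  -79.7]
```

Call:
arm_command(
  steps=[
    [[-1.7, 0.8, -3, 0, 0, 0, 100], [-1.7, 0.8, -5, 0, 0, 0, 100], [-1.7, 0.8, -5, 0, 0, 0, 100], [-1.7, 0.8, -5, 0, 0, 0, 100]],
  ],
)

```text
time_s: 6.43
tool_pos: [0.4556, 0.0019, 0.2616]
orientation: [-94.6, 90.0, 175.5]
force: [1.1, -0.5, 0.4]
grip_width: 0.0856
```

```bash
python3 st.py; python3 - <<'E'
from h import *
cap('wrist','w7')
E
python3 st.py
```

```text
t 6.43 pos [0.4556 0.0019 0.2616] down [-0.001  0.    -1.   ] jawyaw 0.0 q [-11.   8. 112.  -0.  60. -11.] w 0.0856
t 6.48 pos [0.4563 0.0018 0.2627] down [ 0.002 -0.    -1.   ] jawyaw -0.0 q [-11.   8. 112.  -0.  60. -11.] w 0.0857
```

View pics/w7.png

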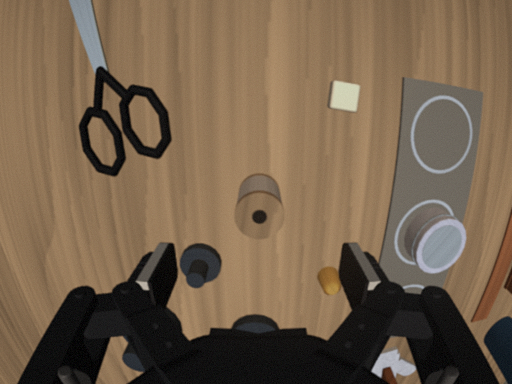

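```bash
python3 - <<'E'
from wp import *
print(wp(260,216,.048,1))
E
```

```text
[459.2   2.8]
```

Call:
arm_command(
  steps=[
    [[0, 0.1, -3, 0, 0, 0, 100], [0, 0.1, -6, 0, 0, 0, 100], [0, 0.1, -7.6, 0, 0, 0, 100], [0, 0.1, -7.8, 0, 0, 0, 100], [0, 0.1, -7.8, 0, 0, 0, 0], [0, 0.1, -7.8, 0, 0, 0, 0], [0, 0.1, -7.8, 0, 0, 0, 0], [0, 0.1, -7.8, 0, 0, 0, 0], [0, 0.1, -7.8, 0, 0, 0, 0], [0, 0.1, -7.8, 0, 0, 0, 0], [0, 0.1, -7.8, 0, 0, 0, 0]],
  ],
)

```text
time_s: 7.4
tool_pos: [0.4555, 0.0031, 0.1856]
orientation: [78.5, 89.8, -11.5]
force: [0.0, 0.2, 7.2]
grip_width: 0.0329
```

```bash
python3 st.py;python3 -c "
from h import *
print(ctrl.get_state()['force'])"
```

```text
t 7.4 pos [0.4555 0.0031 0.1856] down [ 0.003 -0.001 -1.   ] jawyaw 0.02 q [-11.  16. 114.  -0.  50. -11.] w 0.0329
[0.04594081 0.1767284  7.21628567]
```

Call:
arm_command(
  steps=[
    [[0, 0, 4, 0, 0, 0, 0], [0, 0, 8, 0, 0, 0, 0], [4, -1, 8, 0, 0, 0, 0], [8, -2, 8, 0, 0, 0, 0], [12, -3, 8, 0, 0, 0, 0], [15, -3.9, 8, 0, 0, 0, 0], [16.4, -4.2, 8, 0, 0, 0, 0], [16.4, -4.2, 8, 0, 0, 0, 0], [16.4, -4.2, 6, 0, 0, 0, 0], [16.4, -4.2, 5, 0, 0, 0, 0], [16.4, -4.2, 5, 0, 0, 0, 0], [16.4, -4.2, 5, 0, 0, 0, 0]],
  ],
)

```text
time_s: 8.4
tool_pos: [0.6168, -0.0382, 0.2325]
orientation: [-102.4, 89.8, 167.6]
force: [0.4, 0.2, -0.2]
grip_width: 0.0334
```

```bash
python3 - <<'E'
from h import *
cap('wrist','w8')
E
python3 st.py
```

```text
t 8.45 pos [ 0.6175 -0.0384  0.2336] down [-0.001  0.    -1.   ] jawyaw 0.03 q [-12.  27.  89.   0.  63. -12.] w 0.0331
```

View pics/w8.png

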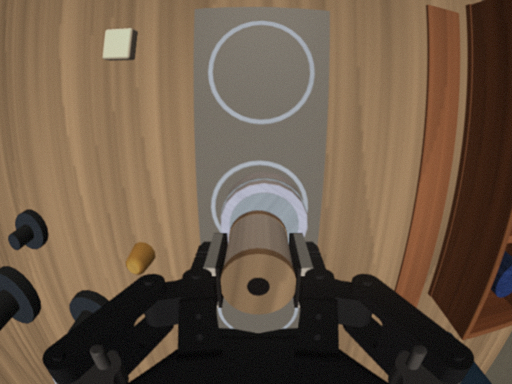

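Call:
arm_command(
  steps=[
    [[0.15, 0, -0.8, 0, 0, 0, 0], [0.15, 0, -1.4, 0, 0, 0, 0], [0.15, 0, -1.6, 0, 0, 0, 0], [0.15, 0, -1.7, 0, 0, 0, 0], [0.15, 0, -1.7, 0, 0, 0, 0], [0.15, 0, -1.7, 0, 0, 0, 0]],
  ],
)

```text
time_s: 8.95
tool_pos: [0.6199, -0.0387, 0.2169]
orientation: [79.2, 90.0, -10.8]
force: [-0.2, -0.7, -0.1]
grip_width: 0.0329
```

```bash
python3 - <<'E'
from h import *
cap('wrist','w9')
E
python3 st.py
```

```text
t 9.0 pos [ 0.6199 -0.0387  0.2169] down [ 0.001 -0.    -1.   ] jawyaw 0.01 q [-12.  29.  89.  -0.  61. -12.] w 0.0332
```

View pics/w9.png

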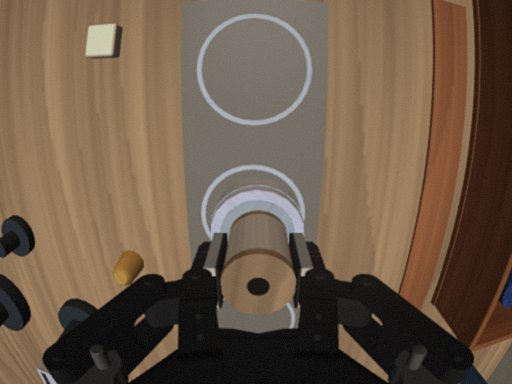

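Call:
arm_command(
  steps=[
    [[0, 0, -0.05, 0, 0, 0, 0], [0, 0, -0.1, 0, 0, 0, 0], [0, 0, -0.1, 0, 0, 0, 60], [0, 0, -0.1, 0, 0, 0, 100], [0, 0, -0.1, 0, 0, 0, 100], [0, 0, -0.1, 0, 0, 0, 100], [0, 0, 3, 0, 0, 0, 100], [0, 0, 6, 0, 0, 0, 100], [0, 0, 10, 0, 0, 0, 100], [-4, -2.7, 10, 0, 0, 0, 100], [-8, -5.4, 10, 0, 0, 0, 100], [-12, -8.1, 10, 0, 0, 0, 100]],
  ],
)

```text
time_s: 10.0
tool_pos: [0.5156, -0.109, 0.3181]
orientation: [62.3, 89.8, -27.6]
force: [0.1, -0.8, -0.4]
grip_width: 0.0856
```

Call:
arm_command(
  steps=[
    [[-3, -2, -2, 0, 0, 0, 70], [-5, -3.2, -4, 0, 0, 0, 70], [-5, -3.2, -4, 0, 0, 0, 70], [-5, -3.2, -4, 0, 0, 0, 70], [-5, -3.2, -4, 0, 0, 0, 70]],
  ],
)

```text
time_s: 10.42
tool_pos: [0.467, -0.1408, 0.2775]
orientation: [76.0, 89.9, -14.0]
force: [0.3, -0.2, 0.6]
grip_width: 0.0599
```

```bash
python3 st.py; python3 - <<'E'
from h import *
cap('wrist','w10');crop('w10b','w10',0,0,512,384,1.56)
E
python3 st.py
```

```text
t 10.42 pos [ 0.467  -0.1408  0.2775] down [ 0.002 -0.    -1.   ] jawyaw -0.01 q [-27.  10. 107.   0.  63. -27.] w 0.0599
t 10.47 pos [ 0.4676 -0.1407  0.278 ] down [ 0.003 -0.001 -1.   ] jawyaw 0.04 q [-27.  10. 107.   0.  63. -27.] w 0.0599
```

View pics/w10b.png

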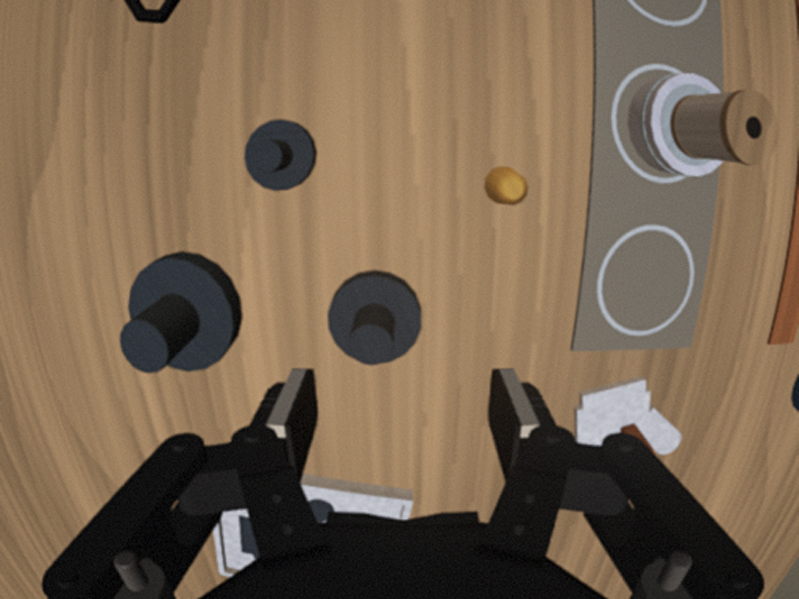

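```bash
python3 - <<'E'
from wp import *
print(wp(374,316,.014),wp(374,338,.044),wp(506,186,.024))
for a,b in [((329,316),(420,316))]: print(wp(*a,.014),wp(*b,.014))
E
```

```text
[ 454.  -148.8] [ 455.6 -148.7] [519.7 -77.8]
[ 429.5 -148.9] [ 478.8 -148.8]
```

Call:
arm_command(
  steps=[
    [[-1.45, -1, -2, 0, 0, 0, 70], [-1.45, -1, -5, 0, 0, 0, 70], [-1.45, -1, -7.5, 0, 0, 0, 70], [-1.45, -1, -8.6, 0, 0, 0, 70], [-1.45, -1, -8.6, 0, 0, 0, 70], [-1.45, -1, -8.6, 0, 0, 0, 0], [-1.45, -1, -8.6, 0, 0, 0, 0], [-1.45, -1, -8.6, 0, 0, 0, 0], [-1.45, -1, -8.6, 0, 0, 0, 0], [-1.45, -1, -8.6, 0, 0, 0, 0], [-1.45, -1, -8.6, 0, 0, 0, 0], [-1.45, -1, -8.6, 0, 0, 0, 0]],
  ],
  grip_force=60,
)

```text
time_s: 11.47
tool_pos: [0.4529, -0.1511, 0.1928]
orientation: [65.0, 89.8, -25.0]
force: [0.1, 0.7, 7.0]
grip_width: 0.0204
```

```bash
python3 st.py; python3 - <<'E'
from h import *
cap('wrist','w11'); print(ctrl.get_state()['force'])
E
```

```text
t 11.47 pos [ 0.4529 -0.1511  0.1928] down [ 0.004 -0.002 -1.   ] jawyaw 0.01 q [-29.  17. 111.   0.  52. -29.] w 0.0204
[0.56114859 0.39714449 6.29859044]
```

View pics/w11.png

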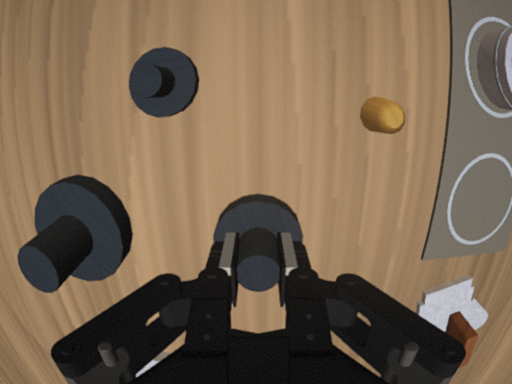

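Call:
arm_command(
  steps=[
    [[0, 0, 4, 0, 0, 0, 0], [0, 0, 8, 0, 0, 0, 0], [0, 4, 8, 0, 0, 0, 0], [0, 8, 8, 0, 0, 0, 0], [1, 12, 8, 0, 0, 0, 0], [2, 16, 8, 0, 0, 0, 0], [4, 19, 8, 0, 0, 0, 0], [7, 20.8, 8, 0, 0, 0, 0], [11, 20.8, 8, 0, 0, 0, 0], [15, 20.8, 7, 0, 0, 0, 0], [16.5, 20.8, 5, 0, 0, 0, 0], [16.5, 20.8, 4, 0, 0, 0, 0]],
  ],
)

```text
time_s: 12.52
tool_pos: [0.6199, 0.0574, 0.2302]
orientation: [87.0, 89.8, -3.0]
force: [0.0, 0.5, -2.9]
grip_width: 0.0202
```

Call:
arm_command(
  steps=[
    [[0, 0, 0, 0, 0, 0, 0], [0, 0, 0, 0, 0, 0, 0], [0, 0, 0, 0, 0, 0, 0]],
  ],
)

```text
time_s: 12.77
tool_pos: [0.6158, 0.0574, 0.2311]
orientation: [-94.7, 90.0, 175.3]
force: [0.0, -0.4, -2.5]
grip_width: 0.0204
```

```bash
python3 - <<'E'
from h import *
cap('wrist','w12')
E
python3 st.py
```

```text
t 12.82 pos [0.6161 0.0573 0.2317] down [ 0.001 -0.    -1.   ] jawyaw 0.01 q [-3. 28. 90.  0. 63. -3.] w 0.0204
```

View pics/w12.png

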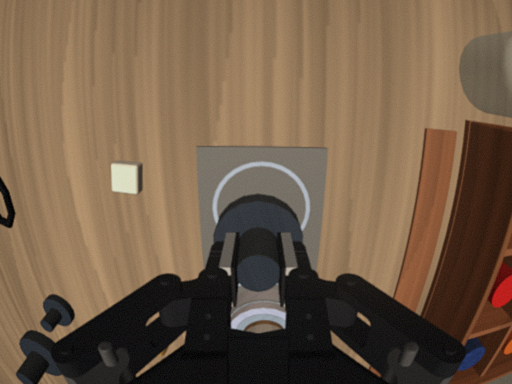

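```bash
python3 - <<'E'
from wp import *
print(wp(262,161,.003,1),wp(213,205,.003,1),wp(309,205,.003,1),'mat edge',wp(197,147,.003,1),wp(327,148,.003,1))
E
```

```text
[620.1  93.1] [585.   60.8] [654.3  60.8] mat edge [575.7 103.2] [664.8 102.6]
```

Call:
arm_command(
  steps=[
    [[0.3, 0, -1.5, 0, 0, 0, 0], [0.3, 0, -2.8, 0, 0, 0, 0], [0.3, 0, -3.4, 0, 0, 0, 0], [0.3, 0, -3.6, 0, 0, 0, 0], [0.3, 0, -3.65, 0, 0, 0, 0], [0.3, 0, -3.65, 0, 0, 0, 0], [0.3, 0, -3.65, 0, 0, 0, 70], [0.3, 0, -3.65, 0, 0, 0, 70], [0.3, 0, -3.65, 0, 0, 0, 70], [0.3, 0, -3.65, 0, 0, 0, 70], [0.3, 0, 0, 0, 0, 0, 70], [0.3, 0, 4, 0, 0, 0, 70]],
  ],
)

```text
time_s: 13.82
tool_pos: [0.6176, 0.0574, 0.267]
orientation: [-92.8, 89.4, 177.2]
force: [1.0, 0.1, 0.6]
grip_width: 0.0599
```

```bash
python3 st.py
```

```text
t 13.82 pos [0.6176 0.0574 0.267 ] down [-0.01   0.001 -1.   ] jawyaw 0.01 q [-3. 25. 88.  0. 67. -3.] w 0.0599
```

Call:
arm_command(
  steps=[
    [[-1, 3, 4, 0, 0, 7, 60], [-2.4, 7, 4, 0, 0, 14, 60], [-2.4, 11, 4, 0, 0, 21, 60], [-2.4, 15, 4, 0, 0, 28, 60], [-2.4, 18, 4, 0, 0, 35, 60], [-2.4, 21.4, 4, 0, 0, 42, 60], [-2.4, 21.4, 4, 0, 0, 49, 60], [-2.4, 21.4, 4, 0, 0, 56, 60], [-2.4, 21.4, 4, 0, 0, 63, 60], [-2.4, 21.4, 4, 0, 0, 70, 60], [-2.4, 21.4, 4, 0, 0, 77, 60], [-2.4, 21.4, 4, 0, 0, 84, 60]],
  ],
)

```text
time_s: 14.82
tool_pos: [0.5957, 0.2715, 0.3106]
orientation: [-165.3, 90.0, -170.9]
force: [-0.2, -0.3, -0.2]
grip_width: 0.0514
```

Call:
arm_command(
  steps=[
    [[0, 0, 0, 0, 0, 0, 60], [0, 0, 0, 0, 0, 0, 60], [0, 0, 0, 0, 0, 0, 60]],
  ],
)

```text
time_s: 15.07
tool_pos: [0.5957, 0.2713, 0.3107]
orientation: [-162.9, 90.0, -169.1]
force: [0.1, -1.0, 0.4]
grip_width: 0.0514
```

```bash
python3 - <<'E'
from h import *
cap('wrist','w13');cap('top','t7');crop('w13b','w13',0,0,512,384,1.56);crop('t7b','t7',80,100,340,270,3)
E
python3 st.py
```

```text
t 15.17 pos [0.5957 0.2713 0.3108] down [-0. -0. -1.] jawyaw 83.92 q [ 17.  26.  81.   0.  73. -67.] w 0.0512
```

View pics/w13b.png

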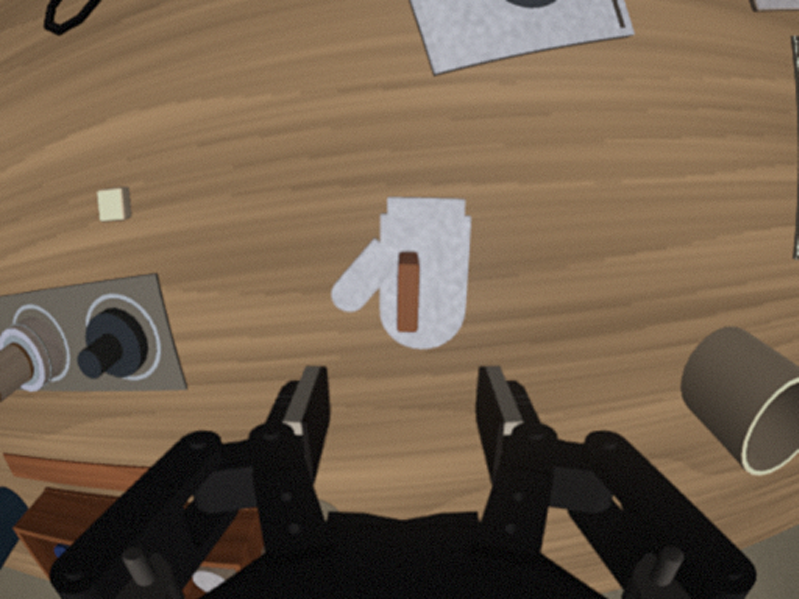

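View pics/t7b.png

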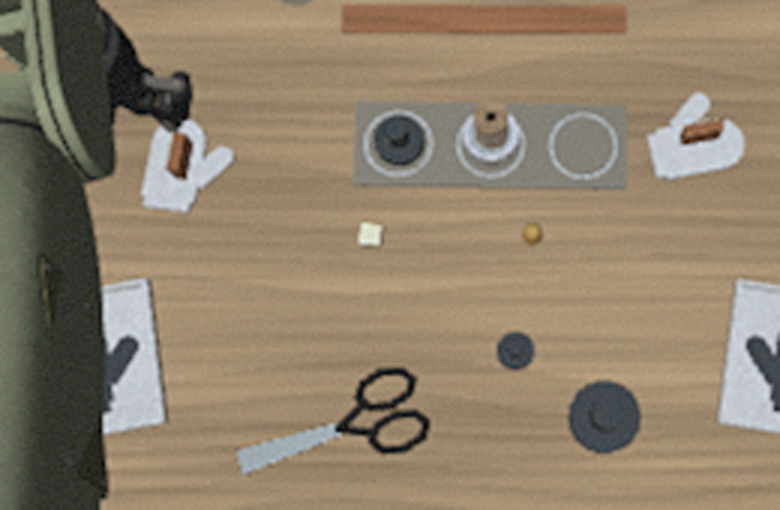

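```bash
python3 - <<'E'
from wp import *
a,b=wp(408,331,.04),wp(408,262,.04);print(a,b,(a+b)/2,np.degrees(np.arctan2(*(a-b)[::-1])))
print('tip',wp(423,349,.006),'cuff',wp(426,199,.006),'weight',wp(95,365,.047),'ring',wp(122,340,.003),'wax',wp(113,204,.012),'tray corners',wp(436,73,.012),wp(633,36,.012))
E
```

```text
[617.2 273. ] [577.6 277.1] [597.4  275.05] -5.911077426286367
tip [645.2 280.3] cuff [549.  291.2] weight [620.7  62.5] ring [620.9  58.1] wax [521.3  87. ] tray corners [475.7 304. ] [453.3 429.9]
```

Call:
arm_command(
  steps=[
    [[0, 0.2, -4, 0, 0, 0, 60], [0, 0.2, -8, 0, 0, 0, 60], [0, 0.2, -11, 0, 0, 0, 60], [0, 0.2, -12.4, 0, 0, 0, 60], [0, 0.2, -12.7, 0, 0, 0, 60], [0, 0.2, -12.7, 0, 0, 0, 0], [0, 0.2, -12.7, 0, 0, 0, 0], [0, 0.2, -12.7, 0, 0, 0, 0], [0, 0.2, -12.7, 0, 0, 0, 0], [0, 0.2, -12.7, 0, 0, 0, 0], [0, 0.2, -12.7, 0, 0, 0, 0], [0, 0.2, -12.7, 0, 0, 0, 0]],
  ],
)

```text
time_s: 16.17
tool_pos: [0.5973, 0.2739, 0.1871]
orientation: [22.5, 89.7, 16.5]
force: [1.1, 0.1, 6.4]
grip_width: 0.0109
```

```bash
python3 st.py; python3 - <<'E'
from h import *
cap('wrist','w14'); print(ctrl.get_state()['force'])
E
```

```text
t 16.17 pos [0.5973 0.2739 0.1871] down [ 0.006  0.002 -1.   ] jawyaw 84.01 q [ 17.  35.  84.  -0.  60. -67.] w 0.0109
[0.33764744 0.63615019 6.98819332]
```

View pics/w14.png

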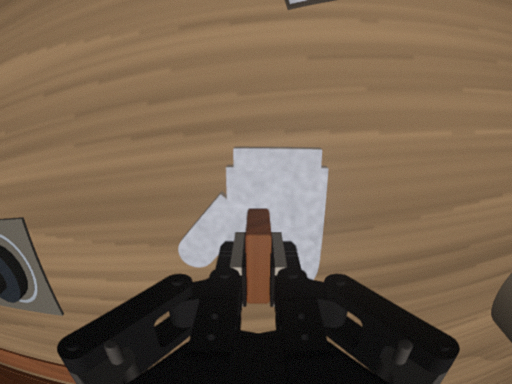

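Call:
arm_command(
  steps=[
    [[0, 0, 3, 0, 0, 0, 0], [0, 0, 6, 0, 0, 0, 0], [-3, 1, 6, 0, 0, 5, 0], [-6, 2, 6, 0, 0, 10, 0], [-10, 4, 6, 0, 0, 15.8, 0], [-14, 5.5, 6, 0, 0, 15.8, 0], [-18, 7, 6, 0, 0, 15.8, 0], [-20.4, 7.9, 6, 0, 0, 15.8, 0], [-20.4, 7.9, 6, 0, 0, 15.8, 0], [-20.4, 7.9, 6, 0, 0, 15.8, 0], [-20.4, 7.9, 6, 0, 0, 15.8, 0], [-20.4, 7.9, 6, 0, 0, 15.8, 0]],
  ],
)

```text
time_s: 17.22
tool_pos: [0.393, 0.3523, 0.2445]
orientation: [13.8, 89.9, 23.6]
force: [0.2, 0.3, -1.2]
grip_width: 0.0111
```

```bash
python3 - <<'E'
from h import *
cap('wrist','w15');crop('w15b','w15',0,0,512,384,1.56)
E
python3 st.py
```

```text
t 17.27 pos [0.3931 0.3521 0.2443] down [ 0.001  0.001 -1.   ] jawyaw 99.73 q [ 32.  17. 103.  -0.  60. -67.] w 0.0112
```

View pics/w15b.png

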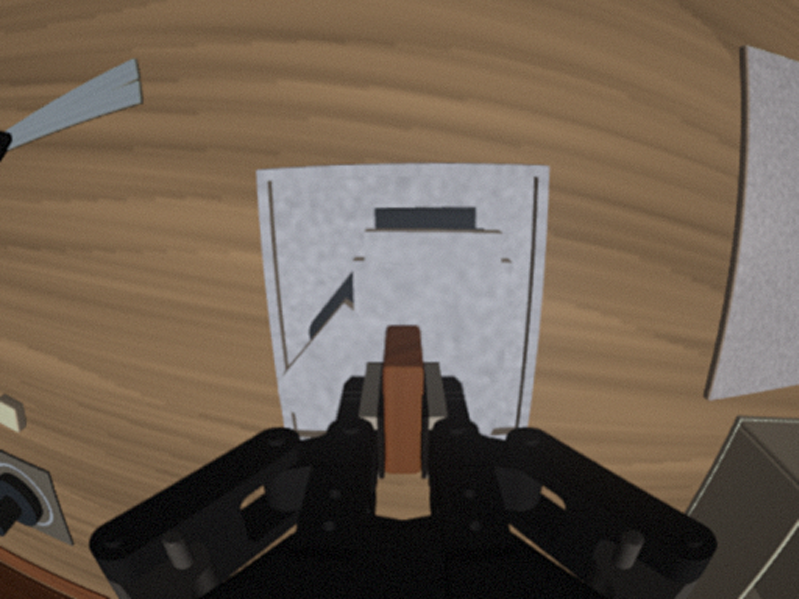

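```bash
python3 - <<'E'
from wp import *
z=.2443-.1871+.006
a,b=wp(366,230,z),wp(501,231,z);c,d=wp(375,207,.005),wp(477,207,.005)
print(a,b,(a+b)/2,a-b);print(c,d,(c+d)/2,c-d)
print('tray corners',wp(257,170,.012),wp(550,166,.012))
E
```

```text
[344.  332.1] [336.4 376.4] [340.2  354.25] [  7.6 -44.3]
[344.1 331.8] [335.9 377.4] [340.  354.6] [  8.2 -45.6]
tray corners [334.2 277.1] [310.4 405. ]
```

Call:
arm_command(
  steps=[
    [[0, 0, -2, 0, 0, 0, 0], [0, 0, -4, 0, 0, 0, 0], [0, 0, -4.9, 0, 0, 0, 0], [0, 0, -5.2, 0, 0, 0, 0], [0, 0, -5.25, 0, 0, 0, 0], [0, 0, -5.25, 0, 0, 0, 0], [0, 0, -5.25, 0, 0, 0, 60], [0, 0, -5.25, 0, 0, 0, 60], [0, 0, -5.25, 0, 0, 0, 60], [0, 0, -3, 0, 0, 0, 60], [0, 0, 1, 0, 0, 0, 60], [0, 0, 5, 0, 0, 0, 60]],
  ],
)

```text
time_s: 18.27
tool_pos: [0.391, 0.3518, 0.2933]
orientation: [-158.7, 89.7, -148.9]
force: [-0.1, 1.1, 0.5]
grip_width: 0.051
```

Call:
arm_command(
  steps=[
    [[0, 0, 3, 0, 0, 0, 60], [0, 0, 3, 0, 0, 0, 60], [0, 0, 3, 0, 0, 0, 60]],
  ],
)

```text
time_s: 18.52
tool_pos: [0.3927, 0.353, 0.3268]
orientation: [23.0, 89.6, 32.8]
force: [-0.7, -0.8, -0.5]
grip_width: 0.0513
```

```bash
python3 - <<'E'
from h import *
cap('wrist','w16')
E
python3 st.py
```

```text
t 18.57 pos [0.3918 0.3524 0.3245] down [ 0.001  0.001 -1.   ] jawyaw 99.81 q [ 33.  11. 100.   0.  69. -67.] w 0.0513
```

View pics/w16.png

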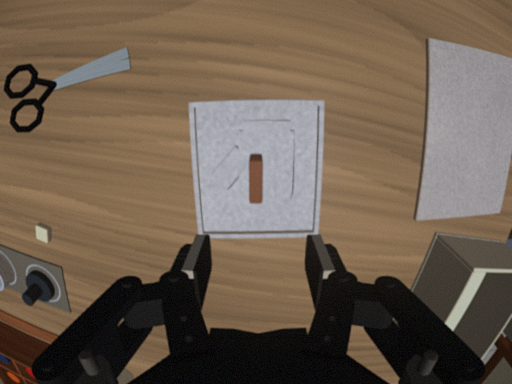

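Call:
arm_command(
  steps=[
    [[3, -3, 0, 0, 0, -7, 60], [6, -7, 0, 0, 0, -14, 60], [8, -10.5, 0, 0, 0, -21, 60], [10, -14, 0, 0, 0, -28, 60], [12, -17.5, 0, 0, 0, -35, 60], [13, -21, 0, 0, 0, -42, 60], [14, -25, 0, 0, 0, -49, 60], [15, -29, 0, 0, 0, -56, 60], [16, -33, 0, 0, 0, -63, 60], [17, -37, 0, 0, 0, -70, 60], [18, -41, 0, 0, 0, -77, 60], [19, -45, 0, 0, 0, -84, 60]],
  ],
)

```text
time_s: 19.57
tool_pos: [0.5809, -0.0995, 0.3209]
orientation: [-125.2, 89.7, 160.2]
force: [0.6, 0.6, 1.0]
grip_width: 0.051
```

```bash
python3 st.py
```

```text
t 19.57 pos [ 0.5809 -0.0995  0.3209] down [-0.005  0.002 -1.   ] jawyaw 15.45 q [-18.  18.  91.   0.  71. -34.] w 0.051
```

Call:
arm_command(
  steps=[
    [[1, -4, 0, 0, 0, -3, 60], [2, -8, 0, 0, 0, -3, 60], [3, -12, 0, 0, 0, -3, 60], [3.7, -15, 0, 0, 0, -3, 60], [3.7, -15, 0, 0, 0, -3, 60], [3.7, -15, 0, 0, 0, -3, 60], [3.7, -15, 0, 0, 0, -3, 60]],
  ],
)

```text
time_s: 20.15
tool_pos: [0.6179, -0.2471, 0.3211]
orientation: [-138.3, 89.7, 144.5]
force: [-1.1, 0.4, -1.0]
grip_width: 0.0511
```

```bash
python3 - <<'E'
from h import *
cap('wrist','w17');crop('w17b','w17',0,0,512,384,1.56)
E
python3 st.py
```

```text
t 20.2 pos [ 0.6181 -0.2464  0.3216] down [-0.004  0.003 -1.   ] jawyaw 12.85 q [-29.  27.  79.   0.  75. -42.] w 0.0516
```

View pics/w17b.png

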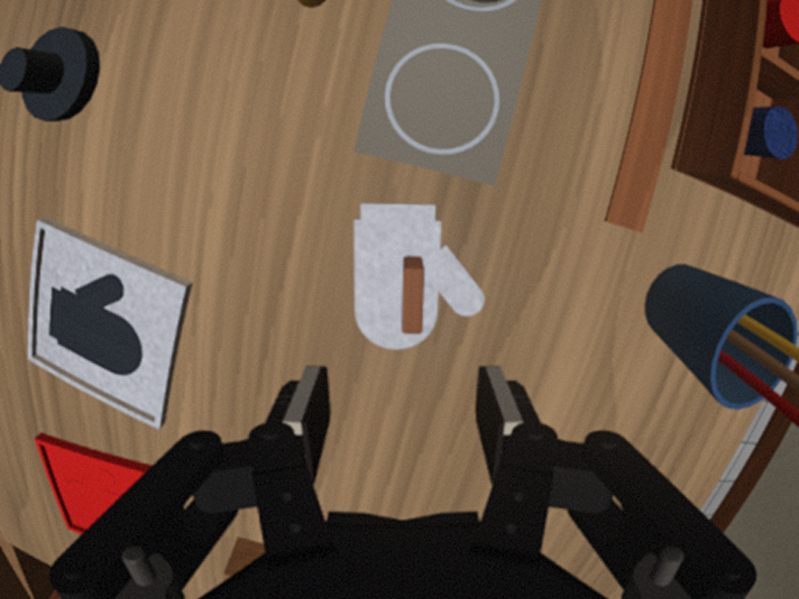

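```bash
python3 - <<'E'
from wp import *
a,b=wp(412,332,.04),wp(414,267,.04);print(a,b,(a+b)/2,np.degrees(np.arctan2(*(a-b)[::-1])))
print('ring-',wp(442,99,.003),'tip',wp(396,349,.006),'cuff',wp(398,205,.006))
ci=imaging.camera_info('wrist')
E
```

```text
[ 629.3 -268.4] [ 621.4 -229.9] [ 625.35 -249.15] -78.40416281560304
ring- [ 617.  -131.6] tip [ 625.4 -296.6] cuff [ 605.5 -202. ]
```

Call:
arm_command(
  steps=[
    [[0.5, -0.3, -4, 0, 0, -1, 60], [0.5, -0.3, -8, 0, 0, -1, 60], [0.5, -0.3, -11, 0, 0, -1, 60], [0.5, -0.3, -13, 0, 0, -1, 60], [0.5, -0.3, -13.7, 0, 0, -1, 60], [0.5, -0.3, -13.7, 0, 0, -1, 60], [0.5, -0.3, -13.7, 0, 0, -1, 60]],
  ],
)

```text
time_s: 20.78
tool_pos: [0.6242, -0.2497, 0.1875]
orientation: [52.2, 90.0, -25.9]
force: [0.9, -0.7, -0.0]
grip_width: 0.0515
```

```bash
python3 - <<'E'
from h import *
cap('wrist','w18')
E
python3 st.py
```

```text
t 20.83 pos [ 0.6247 -0.2503  0.1888] down [ 0.003 -0.002 -1.   ] jawyaw 11.88 q [-29.  36.  82.   0.  62. -41.] w 0.0509
```

View pics/w18.png

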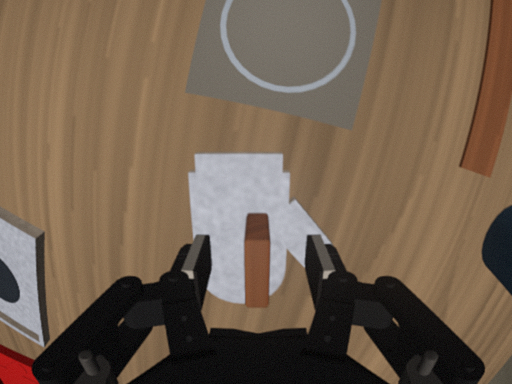

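Call:
arm_command(
  steps=[
    [[0, 0, -0.3, 0, 0, 0, 60], [0, 0, -0.3, 0, 0, 0, 0], [0, 0, -0.3, 0, 0, 0, 0], [0, 0, -0.3, 0, 0, 0, 0], [0, 0, -0.3, 0, 0, 0, 0], [0, 0, -0.3, 0, 0, 0, 0], [0, 0, -0.3, 0, 0, 0, 0], [0, 0, -0.3, 0, 0, 0, 0], [0, 0, -0.3, 0, 0, 0, 0]],
  ],
)

```text
time_s: 21.58
tool_pos: [0.6242, -0.251, 0.1849]
orientation: [47.4, 89.9, -30.8]
force: [0.3, 0.5, 5.7]
grip_width: 0.0112
```

```bash
python3 st.py; python3 -c "
from h import *
print(ctrl.get_state()['force'])"
```

```text
t 21.58 pos [ 0.6242 -0.251   0.1849] down [ 0.002 -0.001 -1.   ] jawyaw 11.81 q [-29.  37.  82.  -0.  62. -41.] w 0.0112
[0.28151569 0.52342348 5.70491909]
```

Call:
arm_command(
  steps=[
    [[0, 0, 3, 0, 0, 0, 0], [0, 0, 6, 0, 0, 7, 0], [-2, -1, 6, 0, 0, 14, 0], [-5, -2, 6, 0, 0, 21, 0], [-8, -3, 6, 0, 0, 28, 0], [-11, -4, 6, 0, 0, 35, 0], [-14, -5, 6, 0, 0, 42, 0], [-17, -6, 6, 0, 0, 49, 0], [-20, -7.3, 6, 0, 0, 56, 0], [-23.1, -8.4, 6, 0, 0, 63, 0], [-23.1, -8.4, 6, 0, 0, 68.9, 0], [-23.1, -8.4, 6, 0, 0, 68.9, 0]],
  ],
)

```text
time_s: 22.58
tool_pos: [0.3908, -0.3348, 0.243]
orientation: [137.6, 89.9, 128.2]
force: [0.3, -0.1, -0.2]
grip_width: 0.0108
```

Call:
arm_command(
  steps=[
    [[0, 0, 0, 0, 0, 0, 0], [0, 0, 0, 0, 0, 0, 0], [0, 0, 0, 0, 0, 0, 0]],
  ],
)

```text
time_s: 22.83
tool_pos: [0.3935, -0.3343, 0.2437]
orientation: [68.5, 90.0, 59.3]
force: [0.5, 0.0, -0.7]
grip_width: 0.0112
```

```bash
python3 - <<'E'
from h import *
cap('wrist','w19');crop('w19b','w19',0,0,512,384,1.56)
E
python3 st.py
```

```text
t 22.88 pos [ 0.3935 -0.3343  0.2437] down [ 0.  0. -1.] jawyaw 80.73 q [ -50.   16.  104.    0.   60. -131.] w 0.0109
```

View pics/w19b.png

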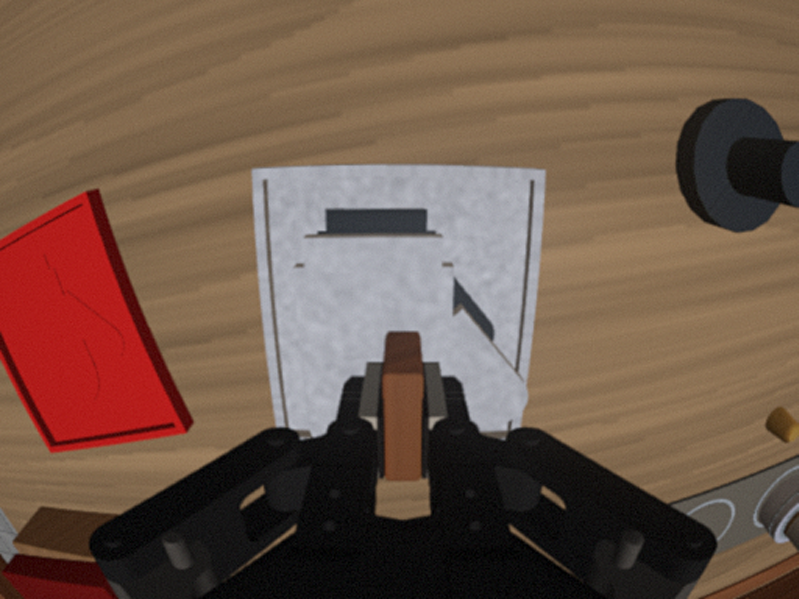

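```bash
python3 - <<'E'
from wp import *
z=.2437-.1849+.006
a,b=wp(306,235,z),wp(441,235,z);c,d=wp(326,209,.005),wp(427,209,.005)
print(a,b,(a+b)/2,a-b);print(c,d,(c+d)/2,c-d)
E
```

```text
[ 337.9 -356.5] [ 345.3 -312.8] [ 341.6  -334.65] [ -7.4 -43.7]
[ 336.9 -359.3] [ 344.6 -314.2] [ 340.75 -336.75] [ -7.7 -45.1]
```

Call:
arm_command(
  steps=[
    [[-0.1, -0.2, -2, 0, 0, 0, 0], [-0.1, -0.2, -4, 0, 0, 0, 0], [-0.1, -0.2, -5, 0, 0, 0, 0], [-0.1, -0.2, -5.3, 0, 0, 0, 0], [-0.1, -0.2, -5.4, 0, 0, 0, 0], [-0.1, -0.2, -5.4, 0, 0, 0, 0], [-0.1, -0.2, -5.4, 0, 0, 0, 60], [-0.1, -0.2, -5.4, 0, 0, 0, 60], [-0.1, -0.2, -5.4, 0, 0, 0, 60], [-0.1, -0.2, -3, 0, 0, 0, 60], [-0.1, -0.2, 1, 0, 0, 0, 60], [-0.1, -0.2, 5, 0, 0, 0, 60]],
  ],
)

```text
time_s: 23.88
tool_pos: [0.3911, -0.3359, 0.2935]
orientation: [138.8, 89.7, 129.5]
force: [0.4, -1.0, 0.4]
grip_width: 0.0509
```

Call:
arm_command(
  steps=[
    [[0, 0, 4, 0, 0, 0, 60], [-4, -4, 8, 0, 0, 0, 60], [-8, -8, 9, 0, 0, 0, 60], [-12, -12, 9, 0, 0, 0, 60], [-15, -15, 9, 0, 0, 0, 60], [-15, -15, 9, 0, 0, 0, 60], [-15, -15, 9, 0, 0, 0, 60]],
  ],
)

```text
time_s: 24.47
tool_pos: [0.2382, -0.4899, 0.3852]
orientation: [-94.5, 89.7, -104.0]
force: [0.6, -1.0, 0.6]
grip_width: 0.0511
```

```bash
python3 st.py; python3 - <<'E'
from h import *
cap('wrist','w20');cap('top','t8');cap('scene','s8');crop('t8b','t8',80,110,380,260,2.66);crop('t8c','t8',190,120,300,190,7);crop('s8b','s8',130,120,420,260,2.7)
E
```

```text
t 24.47 pos [ 0.2382 -0.4899  0.3852] down [-0.001 -0.004 -1.   ] jawyaw 80.47 q [ -73.    9.   94.   -0.   77. -154.] w 0.0511
```

View pics/t8b.png

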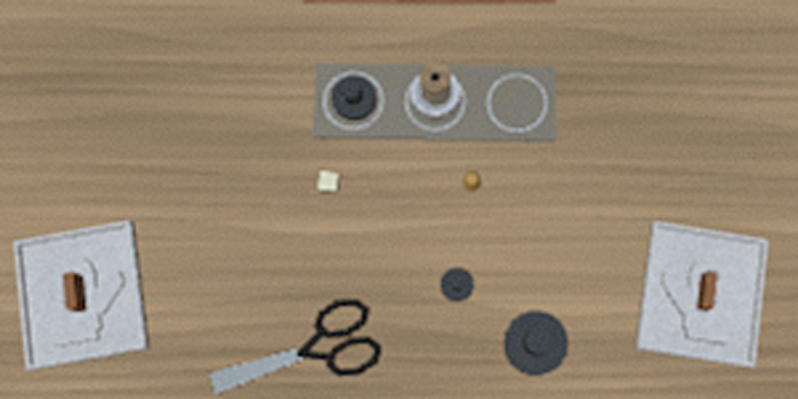

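View pics/t8c.png

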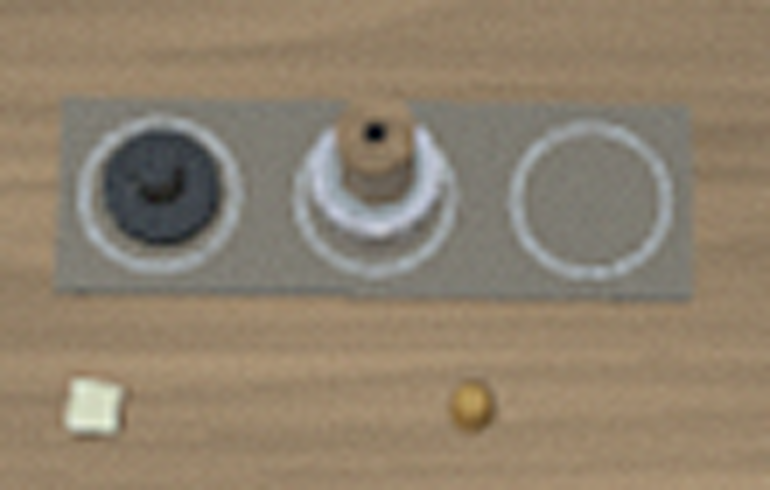

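View pics/s8b.png

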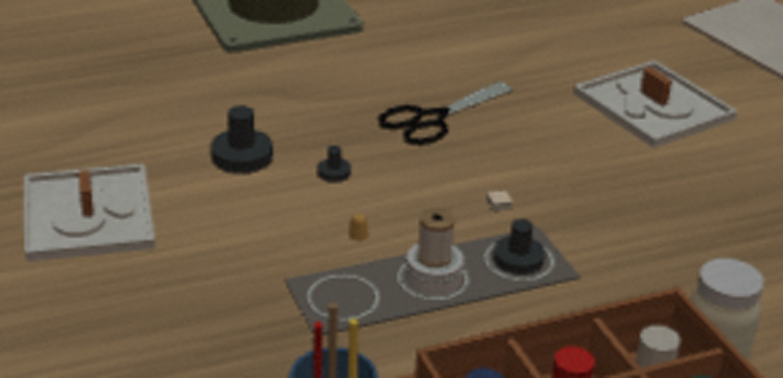

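```bash
python3 - <<'E'
from h import *
f=lambda u,v,z: np.round(ray('top',(u+.5)/7-.5+190,(v+.5)/7-.5+120,z)[:2]*1000,1)
print('weight disc',f(163,187,.017),'ring+',f(160,194,.003),'ring0',f(376,199,.003),'ring-',f(591,200,.003),'tin',f(376,174,.031),'tin edges x',f(314,180,.031),f(439,180,.031),'spool',f(375,132,.079))
print(ctrl.get_state()['time_s'])
E
```

```text
weight disc [615.5  53.9] ring+ [616.8  56.6] ring0 [614.7 -38.4] ring- [ 614.4 -133.2] tin [617. -39.] tin edges x [614.2 -12.4] [614.3 -66.1] spool [619.3 -39.7]
24.6167
```

```bash
python3 st.py; python3 -c "
from h import *
print(ctrl.hand_in())"
```

```text
t 24.62 pos [ 0.241  -0.4872  0.3838] down [ 0.001  0.    -1.   ] jawyaw 80.55 q [ -73.    9.   94.    0.   77. -153.] w 0.0515
the job is handed in; nothing more can be done
None
```

I laid out the sewing place as asked and handed it in at 24.6 s of the 133 s allowed. No verdict was reported, so success is judged only by my own checks.

- **Mat:** the tin stands on the middle ring, and the spool is upright on it. The 52 mm weight is on the +y end ring, because the tray picturing the left-hand mitten is on that side. In the last top view these are the offsets from where each belongs:

  | Object | Measured from | Offset |
  |---|---|---|
  | Tin | middle ring | about 2 mm |
  | Spool | tin centre | about 2 mm |
  | Weight | end ring | about 3 mm |

- **Templates:** each lies on its own picture in the white tray of the same hand. Before lowering, the left template's cuff matched its picture to under 1 mm. The right one was about 2 mm off, which I corrected on the way down. I did not re-measure either after release, but the last pictures show both lying in their trays with no dark picture showing round the edges.
- **Thimble and beeswax:** neither was touched, and the last top view shows them where they started. The gripper is open and well clear of everything.

The top and wrist cameras disagreed by about 3–5 mm in places, so I set most targets between their readings. One wrist reading put the weight's knob about 4 mm further along y than its ring, and the last top view put it about 3 mm the other way. Both are inside the 12 mm allowed.

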